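# Load the foam mill and shut its sliding guard

## Robot

A 6-joint arm with a two-finger parallel gripper is mounted at the origin on the work surface. World frame = base frame: x ahead of the robot, y to its left, z up, the work surface at z = 0. Lengths are in mm, angles in rad, forces in N, time in s.
With the tool pointing down it reaches from about 350 to 950 mm from the base axis. Payload 17.4 kg.
Tool frame: the origin (TCP) lies where the fingers leave the gripper's body, on its centre line; the fingertips stand 84 mm ahead of it and the grasp point (between the pads) lies 65 mm ahead of it; z points along the fingers, y is the line along which they close (so a half turn about z gives the same grasp; the last joint's range is limited). The gripper opens to 93 mm and grips with 3 to 60 N. Pads are 15 mm wide; open, the fingers measure 128 mm over their backs; the gripper's body (75 mm by 188 mm) begins 65 mm behind the grasp point.
Start: joints at [1.113, 0.116, 1.442, -0, 1.584, -0.038], TCP at [275.124, 616.393, 302.746] pointing down, gripper open.
Joint ranges: [-2.83, 2.83], [-0.83, 2.19], [0.07, 2.5], [-1.14, 4.28], [0.01, 3], [-2.97, 2.97]. Speed limits (rad/s): [1.89, 1.89, 2.22, 3.14, 3.14, 3.14].

## Interface

Orientations are given as a rotation vector (axis times angle).
In Python, from rig import ctrl gives the robot as it stands.
- The arm moves only by the tool jog_arm, never from a script. Its argument "rows" is a list of rows, each a list of 2 entries, a list of its own where there are three numbers: the shift along the world's x, y, z in cm, then the turn about the world's z in degrees. A call has 1 to 12 rows; each row is the pose to reach, as a shift and turn from the pose commanded when the call began; what a row does not reach only later rows make up. A row lasts 1/12 s, in which the tool goes at most 41.7 mm and 7.16 degrees, less where a joint would pass 70% of its speed; a pose out of reach is approached as far as the arm can. A call with a gripper value outside its range is refused whole. "jaw" is the closure, from 0 (fully open) to 1 (shut), set as the call begins (left out, the last holds). The fingers move at their own pace and stop on an object; the grip force is fixed at half the most. Time passes only in rows, so rows that repeat a pose let the fingers close. It gives the time, the measured TCP pose, the force, the opening and the grip force at its end, in the units of the state.
- ctrl.get_obs(): the state, without advancing time (a new reading comes with each control period).
- ctrl.read_camera(name): name is "side" or "top"; returns (picture, depth): 384x512x3 uint8, blue, green, red; 384x512 float32, mm along the optical axis (not along the pixel's ray), 0 where there is no reading.
- ctrl.camera_params(name): a dict with "intrinsics" (3x3 intrinsics, pixels), "dist_coeffs" ([k1, k2, p1, p2, k3] as OpenCV has them; the pictures are not rectified), "rvec" (rotation vector, rad) and "tvec" (3), from world to camera coordinates, as OpenCV has them. Camera axes: x right, y down, z forward; pixel columns grow to the right and rows downward; lengths in mm; the calibration is good to about 2 mm. A picture is of the moment at which its call begins. camera_params takes no time and is no camera call.
- ctrl.close_job(): hands the job in; it is judged then, once.
Trained networks look in the newest picture that a camera, given by its name, has taken for a name from the list of things; names that differ only in an ending like _2 or _b are one class to them, and where a whole thing is asked for, a point or a joint stands for the part that bears it (a point fixed in the world has none). Each returns a list of dicts, best first, with "p" (0 to 1); they miss things now and then, are a little off and sometimes report something else, mostly with a low value. They report only what shows in the picture. A call takes as long as a camera call. They do not tell look-alikes from the thing itself.
- ctrl.recognise(camera, target): "at" ([column, row] in pixels, amid what is visible of it).
- ctrl.landmark_of(camera, target): "at" ([column, row] in pixels: a listed point, or the origin of a listed thing).
The state is a dict: "time_s": time; "qpos": joint angles; "qd": joint speeds; "tau": joint torques, N m; "tcp_pos": TCP position; "tcp_rot": TCP orientation; "ft_force": force on the tool from outside, world axes, zero at the start; "moment": the same for the moment, N m; "width": finger opening in mm; "grip_force": force on a finger pad.
Only numpy, scipy, OpenCV 4.12 (cv2) and the standard library are available. Lean on these libraries where they do the work, as an engineer would, in place of code of your own. Each camera call takes 0.05 s, during which the arm holds its last target. There are 200 camera calls.

## Task

Slide the mill's clear guard door all the way open, lay the white foam blank flat in the middle of the plywood bed board, lengthwise along it, then slide the door shut until you feel its rollers meet the sill of the catch, lift it just over the sill and set it down so that its leading edge sits home in the catch pockets. Leave the tape measure, the tub and the folding rule where they are.

Things in the scene. Friction and masses are not known exactly. Their poses are not given: they have to be found in the camera images.
- mill: Benchtop foam mill, fixed, 260 mm (its x) by 536 (its y, -276..260), 146 high; origin on its underside. -y of the origin is the open-topped loading bay (inside x -100..100, y -205..-5 mm), +y the closed drive housing. The guard door runs along y on two rails on top and cannot be lifted out. +y opens it, up to a fixed stop (door's centre at y = about 132 mm); -y shuts it.
- rails (a point): Mid-point between the two rails, at the height of their tops, 108 mm up, above the mill's origin. Rails at x = +-110 mm along the mill's y, each with a guide wall (2 to 4 mm play beside the door) and a hold-down lip: underside 142 mm, top 146 mm up, inner edge at x = +-110; the door can be raised up to 14 mm under the lips.
- catch (a point): Middle of the catch at mid-setting. On each rail, going to -y: an upright sill 7.5 mm high, 4 mm thick, then a pocket 20 mm long, 5 mm deep, then level run-out. Its setting along y differs each time by up to +-15 mm and is not measured: feel for the sill. At touch the door's centre is at the mill's y = -97 (+-16) mm; raised over the sill and moved on 20 mm, the rollers are over the pocket's middle.
- door: Clear guard door with black edging, loose in the rails, 0.3 to 0.65 kg, drag 2 to 8 N; 234 mm (its x) by 224 (its y, the sliding direction). Origin mid-door at the underside of its four 12 mm rollers (x +-109, y +-110 mm); panel underside 14 mm, top 20 mm above it. Axes parallel to the mill's. Starts ajar, 45 to 140 mm short of shut, on the open side of the sill.
- door_handle (a point): Top centre of the door's handle: an upright black block in the middle of the door, 80 mm along the door's x, 18 mm thick along its y, standing 36 mm above the panel. It can be pinched, or pushed along y, from above. 164 mm above the table.
- door_lead (a point): Point on top of the panel near its leading (-y) edge, 104 mm from its centre. 128 mm above the mill's underside while the door runs on the rails, about 123 mm once the leading rollers are down in the pockets.
- blank: Half-carved white foam blank, about 50 g, 110 mm long (its x) by 55 wide (its y), origin under its centre. From x = -55 to 23 mm it is 62 mm high, then steps down to 44 mm (x 23..41) and 26 mm (x 41..55). Stands on the table on the robot's right of the mill. Either end may point either way on the bed.
- bed (a point): Centre of the top of the plywood bed board in the bay, 90 mm along the mill's x and 150 mm along its y, 40 mm above the table. The blank's length goes along the mill's y.
- tape: Bystander: yellow tape measure, 70 x 40 x 62 mm, origin under its centre.
- tub: Bystander: open white plastic tub, 90 x 130 x 70 mm, origin under its centre.
- rule: Bystander: closed wooden folding rule, 200 x 28 x 12 mm, origin under its centre.
There are look-alikes about, which are no part of the job. Leave any green look-alike of the blank alone.

How it is judged:
By the outcome, as a careful person would: the job done as asked, in the order asked, and still so for the second after the job is handed in, with the robot touching nothing.
It also fails if it takes over 69 s, if anything falls off the work surface, if the arm or the gripper's body presses on something with over 40 N, if the wrist force passes 120 N, or if a joint passes its speed limit or range.

## Working session

There is one attempt and no reset: what is moved stays moved. The work goes in short steps, Python scripts to look and compute and a tool call to move; the robot and the scene stay as the last step left them, time stands still between calls to the robot, and variables do not carry over. Pictures are saved under pics/ and viewed, at most 10 in all, crops included, and the job is handed in when it is done.

Besides the shell and the picture viewer there is one more tool, called after "Emit:" as a command line: name --argument value ..., lists and objects as JSON in quotes. jog_arm: Moves the arm, as the interface text tells. Its arguments: {"type":"object","properties":{"rows":{"type":"array","items":{"type":"array"}},"jaw":{"type":"number"}},"required":["rows"]}

```bash
mkdir -p pics; cat > h.py <<'E'
import numpy as np, cv2
from rig import ctrl
P={c:ctrl.camera_params(c) for c in("side","top")}
def ray(c,uv):
    p=P[c];K=np.array(p["intrinsics"],float);d=np.array(p["dist_coeffs"],float)
    n=cv2.undistortPoints(np.array([[uv]],float),K,d)[0,0]
    R=cv2.Rodrigues(np.array(p["rvec"],float))[0];t=np.array(p["tvec"],float).ravel()
    return -R.T@t, R.T@np.array([n[0],n[1],1.])
def at_z(c,uv,z):
    o,d=ray(c,uv);return o+d*(z-o[2])/d[2]
def at_d(c,uv,D):
    o,d=ray(c,uv);return o+d*D
def tri(us,ut):
    o1,d1=ray("side",us);o2,d2=ray("top",ut)
    s=np.linalg.lstsq(np.c_[d1,-d2],o2-o1,rcond=None)[0]
    a=o1+d1*s[0];b=o2+d2*s[1];return (a+b)/2,np.linalg.norm(a-b)
def proj(c,X):
    p=P[c];return cv2.projectPoints(np.array(X,float).reshape(-1,3),np.array(p["rvec"],float),np.array(p["tvec"],float),np.array(p["intrinsics"],float),np.array(p["dist_coeffs"],float))[0][:,0]
def cloud(c,dep):
    v,u=np.mgrid[0:384,0:512];p=P[c]
    n=cv2.undistortPoints(np.stack([u,v],-1).reshape(-1,1,2).astype(float),np.array(p["intrinsics"],float),np.array(p["dist_coeffs"],float))[:,0]
    R=cv2.Rodrigues(np.array(p["rvec"],float))[0];t=np.array(p["tvec"],float).ravel()
    X=np.c_[n,np.ones(len(n))]*dep.reshape(-1,1)
    return ((X-t)@R).reshape(384,512,3)
E
python3 - <<'E'
from h import *
np.set_printoptions(precision=1,suppress=True)
im={}
for c in("side","top"):
    im[c],d=ctrl.read_camera(c); np.save(f"{c}.npy",d); cv2.imwrite(f"pics/{c}0.png",im[c])
    print(c,"cam",ray(c,(256,192))[0])
for n in("mill","rails","catch","door","door_handle","door_lead","blank","bed","tape","tub","rule"):
    r={c:ctrl.landmark_of(c,n)[:3] for c in("side","top")}
    print(n,{c:[(np.round(q["at"]).tolist(),round(q["p"],2)) for q in r[c]] for c in r}, *(tri(r["side"][0]["at"],r["top"][0]["at"]) if r["side"] and r["top"] else ()))
print(ctrl.get_obs()["time_s"],ctrl.get_obs()["tcp_rot"])
E
```

```text
side cam [  407.3 -1370.2  1062.2]
top cam [ 364.3  -16.1 1384.4]
mill {'side': [([269.0, 203.0], 0.58)], 'top': [([262.0, 156.0], 0.57)]} [570.9 -35.1  88.8] 46.10603895360336
rails {'side': [([315.0, 282.0], 0.69)], 'top': []}
catch {'side': [], 'top': [([299.0, 154.0], 0.88)]}
door {'side': [([272.0, 179.0], 0.86)], 'top': [([227.0, 166.0], 0.7)]} [562.   71.7 111.3] 11.154786650643821
door_handle {'side': [([271.0, 167.0], 0.82)], 'top': [([229.0, 162.0], 0.57)]} [562.3  64.1 171.7] 2.8663484976409164
door_lead {'side': [([278.0, 189.0], 0.89)], 'top': [([257.0, 160.0], 0.65)]} [578.3 -20.5 130. ] 4.990560164869659
blank {'side': [([241.0, 286.0], 0.74), ([258.0, 330.0], 0.73), ([269.0, 202.0], 0.45)], 'top': [([401.0, 203.0], 0.61)]} [ 442.6 -467.3  128.4] 21.407316956452206
bed {'side': [([275.0, 209.0], 0.98)], 'top': [([258.0, 164.0], 0.84)]} [574.3 -21.7  45.2] 7.688227909407628
tape {'side': [([312.0, 281.0], 0.59)], 'top': [([350.0, 146.0], 0.52)]} [ 656.1 -336.4   -3.6] 0.9305510907832439
tub {'side': [([227.0, 157.0], 0.86)], 'top': [([121.0, 218.0], 0.89)]} [397.7 435.1  -1.8] 13.694047690848105
rule {'side': [([273.0, 165.0], 0.58)], 'top': [([117.0, 164.0], 0.62)]} [601.8 489.  -86.3] 30.346018674426478
1.2 [-0.7 -3.1  0. ]
```

View pics/top0.png

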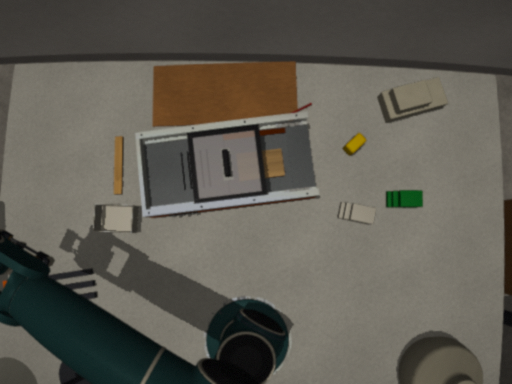

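View pics/side0.png

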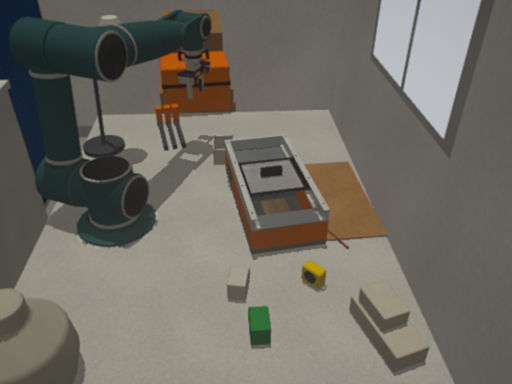

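The pictures show the following:
- **Mill:** top picture (228,165), running roughly along world y, with the door ajar, the handle at (227,163) and the bay to the right.
- **Blank candidates:** the white stepped block at top (356,212) / side (238,283), the green look-alike at top (404,199) / side (259,325), and the big cream stepped block at top (412,98) / side (388,322). The white one at (356,212) matches the description.

Next I'll measure with depth and check the choice in a crop.

```bash
python3 - <<'E'
from h import *
np.set_printoptions(precision=1,suppress=True)
dt=np.load("top.npy");ds=np.load("side.npy")
T=cloud("top",dt);S=cloud("side",ds)
def rect(X): 
    r=cv2.minAreaRect(X[:,:2].astype(np.float32));return np.round(r[0],1),np.round(r[1],1),round(r[2],2)
# mill: lips
for nm,C in(("top",T),("side",S)):
    m=(C[...,2]>137)&(C[...,2]<153)&(C[...,0]>380)&(C[...,0]<760)&(C[...,1]>-300)&(C[...,1]<380)
    m=cv2.morphologyEx(m.astype(np.uint8),cv2.MORPH_OPEN,np.ones((2,2)))>0
    print(nm,"mill lips",rect(C[m]),m.sum(),np.median(C[m][:,2]))
    im=cv2.imread(f"pics/{nm}0.png").astype(int)
    box=(slice(195,228),slice(330,382)) if nm=="top" else (slice(260,305),slice(220,258))
    c=C[box].reshape(-1,3);c=c[(c[:,2]>12)&(c[:,2]<90)]
    print("blank",rect(c),len(c),np.percentile(c[:,2],[5,50,95]))
    for lo,hi in((55,70),(37,50),(18,33)):
        k=c[(c[:,2]>lo)&(c[:,2]<hi)];print("  lvl",lo,len(k),k.mean(0) if len(k) else"", rect(k) if len(k)>5 else "")
    h=C[(C[...,2]>156)&(C[...,2]<172)&(C[...,0]>450)&(C[...,0]<650)&(C[...,1]>-50)&(C[...,1]<200)]
    print("handle",rect(h) if len(h)>4 else "",len(h),np.median(h[:,2]) if len(h) else "")
    p=C[(C[...,2]>122)&(C[...,2]<134)&(C[...,0]>400)&(C[...,0]<720)&(C[...,1]>-100)&(C[...,1]<250)];print("panel",rect(p),len(p))
    b=C[(C[...,2]>35)&(C[...,2]<47)&(C[...,0]>450)&(C[...,0]<680)&(C[...,1]>-160)&(C[...,1]<20)];print("bedz",rect(b),len(b))
a=cv2.imread("pics/top0.png")[180:240,320:440];b=cv2.imread("pics/side0.png")[255:345,210:300]
a=cv2.resize(a,None,fx=4,fy=4,interpolation=2);b=cv2.resize(b,(240,240),interpolation=2)
cv2.imwrite("pics/crop1.png",np.hstack([a,b]))
cv2.imwrite("pics/crop2.png",cv2.resize(cv2.imread("pics/top0.png")[100:230,120:330],None,fx=3.6,fy=3.6,interpolation=2))
E
```

```text
top mill lips (array([527.9,  70.1]), array([357.4, 616.5]), 12.85) 2673 145.26979078317882
blank (array([ 424.6, -348.2]), array([110.5,  55.4]), 79.18) 630 [26.5 59.6 65.9]
  lvl 55 394 [ 422.1 -363.3   62. ] (array([ 421.7, -364.3]), array([77.7, 55.1]), 79.11)
  lvl 37 108 [ 427.7 -320.3   44. ] (array([ 423.9, -349.4]), array([84.1, 54.4]), 79.05)
  lvl 18 93 [ 429.9 -306.3   28.2] (array([ 425.1, -342.8]), array([99.6, 54.7]), 78.66)
handle (array([561.6,  73.4]), array([79.6, 18.1]), 8.42) 161 163.77948698101224
panel (array([552.1,  87.3]), array([245.6, 327. ]), 8.41) 5002
bedz (array([569.5, -83.9]), array([230.4,  82. ]), 7.71) 531
side mill lips (array([ 594.2, -376.7]), array([ 378.1, 1986.2]), 0.13) 1250 146.28802109316217
blank (array([ 427.4, -350.2]), array([113.9,  55.5]), 79.13) 616 [18.2 60.6 65.5]
  lvl 55 381 [ 424.6 -368.    62.5] (array([ 424.3, -365.1]), array([80.4, 55. ]), 79.06)
  lvl 37 72 [ 426.1 -392.4   43.2] (array([ 443.3, -372.1]), array([105.2,  45.4]), 48.3)
  lvl 18 89 [ 424.6 -391.4   25.5] (array([ 446.2, -362. ]), array([120.3,  49.2]), 53.43)
handle (array([564.6,  73.9]), array([81.3, 25.7]), 8.86) 95 163.33318503881452
panel (array([557.4,  83.7]), array([250.4, 372.5]), 8.3) 1878
bedz (array([547.2, -37.7]), array([268. , 112.2]), 33.74) 272
```

View pics/crop1.png

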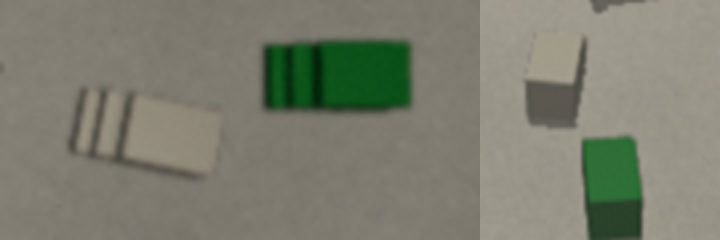

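View pics/crop2.png

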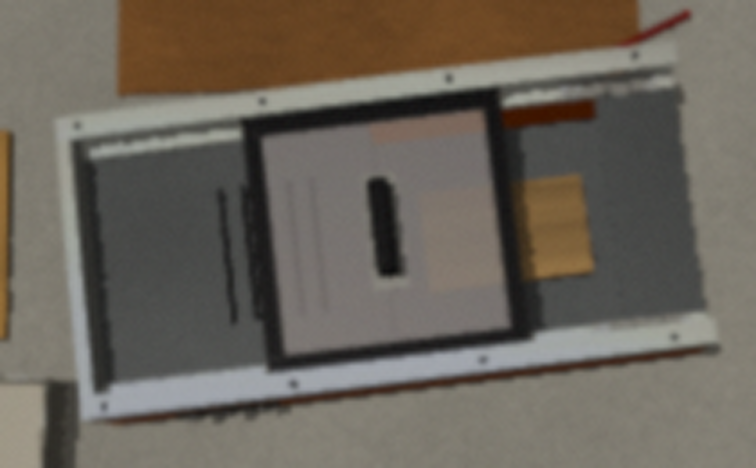

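The crop shows the white stepped blank with its steps to the left (+y), and the green one beside it to leave alone. The mill crop shows the bed board partly under the door, with the handle clear. Now I'll refine the mill frame.

```bash
python3 - <<'E'
from h import *
from scipy.spatial.transform import Rotation as R
np.set_printoptions(precision=1,suppress=True)
T=cloud("top",np.load("top.npy"))
m=((T[...,2]>139)&(T[...,2]<152)&(T[...,0]>420)&(T[...,0]<740)&(T[...,1]>-280)&(T[...,1]<340)).astype(np.uint8)
n,l,st,ce=cv2.connectedComponentsWithStats(m,connectivity=8)
for i in np.argsort(-st[1:,4])[:3]+1:
    r=cv2.minAreaRect(T[l==i][:,:2].astype(np.float32));print(st[i],r)
    # line directions
    p=T[l==i]
    c,s=np.cos(np.deg2rad(8.4)),np.sin(np.deg2rad(8.4));print(np.percentile(p[:,0]*c+p[:,1]*s,[.5,50,99.5]),np.percentile(-p[:,0]*s+p[:,1]*c,[.5,99.5]))
o=ctrl.get_obs();M=R.from_rotvec(o["tcp_rot"]).as_matrix();print(M,np.rad2deg(np.arctan2(M[1,1],M[0,1])),o["tcp_pos"],o["ft_force"])
E
```

```text
[ 141  111  167   28 1092] ((682.3157348632812, 84.92848205566406), (23.560123443603516, 516.6113891601562), 8.560477256774902)
[676.4 687.1 698.4] [-270.4  240.5]
[158 189 161  21 944] ((446.26910400390625, 34.35353088378906), (20.265220642089844, 483.11285400390625), 8.375846862792969)
[436.4 447.1 456.4] [-270.5  195.6]
[139 152   8  56 212] ((505.5286865234375, 332.13201904296875), (170.0552215576172, 14.268341064453125), 8.168357849121094)
[463.7 534.4 629.6] [247.8 261.7]
[[-0.9  0.4 -0. ]
 [ 0.4  0.9 -0. ]
 [ 0.  -0.  -1. ]] 65.94912542467476 [275.1 616.4 302.7] [0.4 0.2 0.1]
```

Emit:
jog_arm --rows '[[[28.7,-54.3,0],32.4],[[28.7,-54.3,0],32.4],[[28.7,-54.3,0],32.4],[[28.7,-54.3,0],32.4],[[28.7,-54.3,0],32.4],[[28.7,-54.3,0],32.4],[[28.7,-54.3,0],32.4],[[28.7,-54.3,0],32.4],[[28.7,-54.3,0],32.4],[[28.7,-54.3,0],32.4],[[28.7,-54.3,0],32.4],[[28.7,-54.3,0],32.4]]' --jaw 0

```text
time_s: 2.2
tcp_pos: [508.5, 173.7, 303.1]
tcp_rot: [-0.229, 3.132, 0.0]
ft_force: [1.1, 0.9, 0.4]
width: 93.0
grip_force: 0.0
```

Emit:
jog_arm --rows '[[[3,-6,0],0],[[4.5,-8.5,0],0],[[4.5,-8.5,0],0],[[4.5,-8.5,0],0]]'

```text
time_s: 2.53
tcp_pos: [554.2, 88.0, 302.5]
tcp_rot: [0.223, -3.133, 0.001]
ft_force: [0.1, 1.1, 0.1]
width: 93.1
grip_force: 0.0
```

Emit:
jog_arm --rows '[[[0.8,-1.4,-3],0],[[0.8,-1.4,-6],0],[[0.8,-1.4,-8],0],[[0.8,-1.4,-8.5],0],[[0.8,-1.4,-8.5],0]]'

```text
time_s: 2.95
tcp_pos: [560.4, 77.5, 216.7]
tcp_rot: [0.23, -3.131, -0.0]
ft_force: [0.0, -1.0, 0.3]
width: 92.7
grip_force: 0.0
```

Emit:
jog_arm --rows '[[[0,0,0],0],[[0,0,0],0],[[0,0,0],0],[[0,0,0],0],[[0,0,0],0],[[0,0,0],0],[[0,0,0],0],[[0,0,0],0]]' --jaw 1

```text
time_s: 3.62
tcp_pos: [561.1, 76.6, 217.8]
tcp_rot: [-0.229, 3.133, -0.0]
ft_force: [-0.8, 0.2, 0.2]
width: 44.3
grip_force: 0.0
```

Emit:
jog_arm --rows '[[[0,0,0],0],[[0,0,0],0],[[0,0,0],0],[[0,0,0],0],[[0,0,0],0],[[0,0,0],0],[[0,0,0],0],[[0,0,0],0]]'

```text
time_s: 4.28
tcp_pos: [561.1, 76.6, 217.7]
tcp_rot: [0.229, -3.133, 0.0]
ft_force: [0.3, -1.1, -0.3]
width: 17.6
grip_force: 30.0
```

Emit:
jog_arm --rows '[[[-0.1,0.7,0],0],[[-0.3,2.0,0],0],[[-0.5,3.5,0],0],[[-0.75,5.1,0],0],[[-1.0,6.7,0],0],[[-1.2,8.3,0],0],[[-1.45,9.8,0],0],[[-1.65,11.1,0],0],[[-1.8,12.0,0],0],[[-1.85,12.5,0],0],[[-1.9,12.8,0],0],[[-1.9,12.8,0],0]]'

```text
time_s: 5.28
tcp_pos: [542.0, 205.2, 217.8]
tcp_rot: [0.229, -3.133, -0.001]
ft_force: [-0.3, 3.1, -0.3]
width: 18.1
grip_force: 30.0
```

Emit:
jog_arm --rows '[[[-0.04,0.3,0],0],[[-0.09,0.6,0],0],[[-0.12,0.8,0],0],[[-0.15,1.0,0],0]]'

```text
time_s: 5.62
tcp_pos: [540.6, 214.6, 217.7]
tcp_rot: [-0.228, 3.133, -0.0]
ft_force: [-0.3, -1.8, -0.9]
width: 17.7
grip_force: 30.0
```

Emit:
jog_arm --rows '[[[-0.02,0.1,0],0],[[-0.03,0.2,0],0]]'

```text
time_s: 5.78
tcp_pos: [540.5, 216.0, 217.8]
tcp_rot: [-0.228, 3.133, -0.003]
ft_force: [0.9, -15.3, 2.8]
width: 17.8
grip_force: 30.0
```

Emit:
jog_arm --rows '[[[-0.01,0.1,0],0],[[-0.01,0.1,0],0]]'

```text
time_s: 5.95
tcp_pos: [540.5, 216.3, 218.0]
tcp_rot: [-0.227, 3.133, -0.006]
ft_force: [1.0, -16.2, 2.9]
width: 17.7
grip_force: 30.0
```

Emit:
jog_arm --rows '[[[0,-0.1,0],0],[[0,-0.1,0],0],[[0,-0.1,0],0],[[0,-0.1,0],0],[[0,-0.1,0],0],[[0,-0.1,0],0]]' --jaw 0.4

```text
time_s: 6.45
tcp_pos: [540.1, 216.8, 217.7]
tcp_rot: [0.229, -3.133, -0.0]
ft_force: [-0.1, -0.2, -0.7]
width: 52.4
grip_force: 0.0
```

Emit:
jog_arm --rows '[[[0,0,4],0],[[0,0,8],0],[[-2,-10,9],7],[[-4,-20,9],14],[[-11.5,-57,9],70.7],[[-11.5,-57,9],70.7],[[-11.5,-57,9],70.7],[[-11.5,-57,9],70.7],[[-11.5,-57,9],70.7],[[-11.5,-57,9],70.7],[[-11.5,-57,9],70.7],[[-11.5,-57,9],70.7]]' --jaw 0

```text
time_s: 7.45
tcp_pos: [481.5, -87.2, 303.9]
tcp_rot: [1.73, -2.58, 0.057]
ft_force: [0.2, 0.2, -0.0]
width: 93.0
grip_force: 0.0
```

```bash
python3 - <<'E'
from h import *
from scipy.spatial.transform import Rotation as R
np.set_printoptions(precision=2,suppress=True)
o=ctrl.get_obs();M=R.from_rotvec(o["tcp_rot"]).as_matrix();print(np.rad2deg(np.arctan2(M[1,1],M[0,1])),o["tcp_pos"],o["qpos"])
im,d=ctrl.read_camera("top");cv2.imwrite("pics/top1.png",im);C=cloud("top",d)
k=(C[...,2]>33)&(C[...,2]<47)&(C[...,0]>480)&(C[...,0]<690)&(C[...,1]>-230)&(C[...,1]<20)
k=cv2.morphologyEx(k.astype(np.uint8),cv2.MORPH_OPEN,np.ones((3,3)))
n,l,st,_=cv2.connectedComponentsWithStats(k)
for i in range(1,n):
    if st[i,4]>60: print(st[i],cv2.minAreaRect(C[l==i][:,:2].astype(np.float32)),np.median(C[l==i][:,2]))
hsv=cv2.cvtColor(im,cv2.COLOR_BGR2HSV)
w=((hsv[...,0]>10)&(hsv[...,0]<28)&(hsv[...,1]>80)).astype(np.uint8);w[:, :230]=0;w[:,330:]=0;w[:125]=0;w[200:]=0
n,l,st,_=cv2.connectedComponentsWithStats(w)
for i in range(1,n):
    if st[i,4]>100: print("wood",st[i],cv2.minAreaRect(C[l==i][:,:2].astype(np.float32)),np.median(C[l==i][:,2]))
cv2.imwrite("pics/crop3.png",cv2.resize(im[100:240,120:400],None,fx=2.8,fy=2.8,interpolation=2))
for n in("bed",):
    print([(c,[(q["at"],q["p"]) for q in ctrl.landmark_of(c,n)]) for c in("top",)])
    a=ctrl.landmark_of("top",n); print(at_z("top",a[0]["at"],40) if a else "")
h=C[(C[...,2]>156)&(C[...,2]<172)&(C[...,0]>450)&(C[...,0]<650)&(C[...,1]>100)&(C[...,1]<300)];print("handle",cv2.minAreaRect(h[:,:2].astype(np.float32)))
E
```

```text
157.71790502315957 [481.46 -87.18 303.91] [-0.21 -0.3   1.83 -0.05  1.61 -2.96]
[245 152   7  14  65] ((596.2257080078125, 13.618067741394043), (17.655794143676758, 48.43906784057617), 73.04132843017578) 40.22999391059867
wood [230 128  54  12 164] ((676.6362915039062, -15.809371948242188), (3.630913734436035, 176.3874969482422), 8.225922584533691) 59.33793951676177
wood [236 152  17  29 333] ((543.51806640625, 20.244140625), (152.68453979492188, 53.6424446105957), 2.9771549701690674) 40.01606689000143
[('top', [([255.7, 162.2], 0.94)])]
[583.19 -15.75  40.  ]
handle ((540.895263671875, 214.5264434814453), (80.24291229248047, 18.525793075561523), 8.370163917541504)
```

View pics/crop3.png

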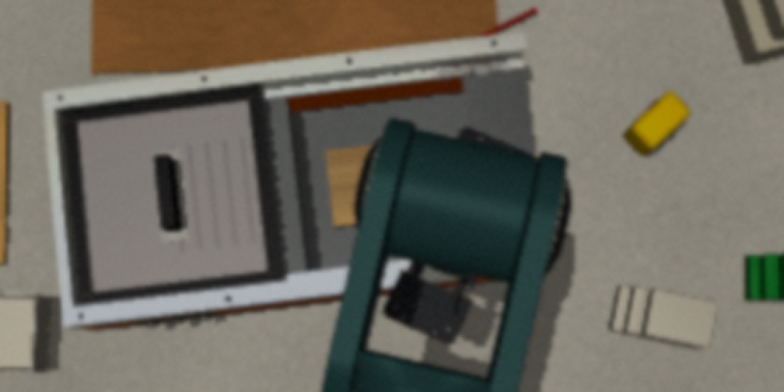

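The door is fully open, with the handle at (168,192) in the crop and the arm partly over the bay. The wrist is at its last joint's limit, so I'll turn back the other way (half-turn equivalent).

Emit:
jog_arm --rows '[[[-0.5,-2,0],-7],[[-1,-4,0],-14],[[-1.5,-7,0],-21],[[-2,-10,0],-28],[[-2.5,-13,0],-35],[[-3,-16,0],-42],[[-4,-19,0],-49],[[-4.5,-22,0],-56],[[-5,-24.5,0],-63],[[-5.6,-26.7,0],-70],[[-5.6,-26.7,0],-77],[[-5.6,-26.7,0],-84]]'

```text
time_s: 8.6
tcp_pos: [426.0, -350.3, 303.1]
tcp_rot: [-0.427, -3.063, 0.003]
ft_force: [0.1, -0.4, -0.6]
width: 93.2
grip_force: 0.0
```

Emit:
jog_arm --rows '[[[0,0,0],-7],[[0,0,0],-14],[[0,0,0],-21],[[0,0,0],-28],[[0,0,0],-35],[[0,0,0],-42],[[0,0,0],-49],[[0,0,0],-56],[[0,0,0],-63],[[0,0,0],-70],[[0,0,0],-77],[[0,0,0],-84]]'

```text
time_s: 9.6
tcp_pos: [426.5, -349.1, 303.5]
tcp_rot: [-2.372, -1.999, -0.049]
ft_force: [0.2, 0.4, 0.0]
width: 93.0
grip_force: 0.0
```

```bash
cat > st.py <<'E'
from h import *
from scipy.spatial.transform import Rotation as R
o=ctrl.get_obs();M=R.from_rotvec(o["tcp_rot"]).as_matrix();print("yaw",np.rad2deg(np.arctan2(M[1,1],M[0,1])),np.round(o["tcp_pos"],1),np.round(o["qpos"],2))
E
cat > bed.py <<'E'
from st import *
im,d=ctrl.read_camera("top");cv2.imwrite("pics/top2.png",im);C=cloud("top",d)
hsv=cv2.cvtColor(im,cv2.COLOR_BGR2HSV)
w=((hsv[...,0]>10)&(hsv[...,0]<28)&(hsv[...,1]>80)&(abs(C[...,2]-40)<8)).astype(np.uint8);w[:, :230]=0;w[:,330:]=0;w[:125]=0;w[200:]=0
n,l,s,_=cv2.connectedComponentsWithStats(w)
for i in range(1,n):
    if s[i,4]>100: print("wood",s[i],cv2.minAreaRect(C[l==i][:,:2].astype(np.float32)),np.median(C[l==i][:,2]))
a=[ctrl.landmark_of(c,"bed") for c in("side","top")];ctrl.read_camera("side");a[0]=ctrl.landmark_of("side","bed")
print(at_z("top",a[1][0]["at"],40) if a[1] else "", at_z("side",a[0][0]["at"],40) if a[0] else "", tri(a[0][0]["at"],a[1][0]["at"]) if a[0] and a[1] else "")
E
python3 bed.py
```

```text
yaw -9.743430864266227 [ 426.5 -349.1  303.5] [-0.75 -0.14  1.69  0.04  1.62 -0.57]
wood [ 236  149   49   32 1240] ((576.997314453125, -30.796966552734375), (91.19439697265625, 149.83448791503906), 8.384111404418945) 39.96094163628341
[571.2331259 -15.03994    40.       ] [582.20582239 -25.40472847  40.        ] (array([578.11185055, -15.1031623 ,  31.38840416]), np.float64(10.97746361765117))
```

Emit:
jog_arm --rows '[[[-0.1,-0.5,-3],-1.2],[[-0.1,-0.5,-6.5],-1.2],[[-0.1,-0.5,-10],-1.2],[[-0.1,-0.5,-13],-1.2],[[-0.1,-0.5,-15.5],-1.2],[[-0.1,-0.5,-17.5],-1.2],[[-0.1,-0.5,-18.5],-1.2],[[-0.1,-0.5,-18.8],-1.2],[[-0.1,-0.5,-18.8],-1.2]]'

```text
time_s: 10.6
tcp_pos: [425.3, -354.3, 115.5]
tcp_rot: [-2.387, -1.982, -0.048]
ft_force: [-0.0, 0.6, 0.0]
width: 92.8
grip_force: 0.0
```

Emit:
jog_arm --rows '[[[0,0,0],0],[[0,0,0],0],[[0,0,0],0],[[0,0,0],0],[[0,0,0],0],[[0,0,0],0],[[0,0,0],0],[[0,0,0],0],[[0,0,0],0],[[0,0,0],0]]' --jaw 1

```text
time_s: 11.43
tcp_pos: [425.4, -354.4, 115.7]
tcp_rot: [-2.389, -1.981, -0.048]
ft_force: [0.6, 1.0, 4.4]
width: 54.8
grip_force: 30.0
```

```bash
python3 st.py
```

```text
yaw -10.649980624717239 [ 425.4 -354.4  115.7] [-0.75 -0.02  1.89  0.04  1.3  -0.58]
```

Emit:
jog_arm --rows '[[[0,0,2],0],[[0,0,5],0],[[0,0,8.5],0],[[0,0,12],0],[[0,0,15],0],[[0,0,17],0],[[0.5,1,18],0],[[2,4,18],3],[[3.5,7,18],6],[[5,10,18],9],[[6.5,13.5,18],12],[[8,17,18],15]]'

```text
time_s: 12.43
tcp_pos: [505.5, -182.2, 294.3]
tcp_rot: [-2.104, -2.274, -0.039]
ft_force: [0.5, 0.4, -1.3]
width: 54.7
grip_force: 30.0
```

Emit:
jog_arm --rows '[[[1.6,3.3,0],2],[[3.2,6.6,0],4],[[4.8,9.8,0],4],[[6,12.5,0],4],[[6.9,14.3,0],4],[[7.2,14.9,0],4],[[7.2,14.9,0],4],[[7.2,14.9,0],4]]'

```text
time_s: 13.1
tcp_pos: [577.0, -35.4, 294.7]
tcp_rot: [-2.025, -2.344, -0.036]
ft_force: [0.1, -0.8, -0.9]
width: 55.0
grip_force: 30.0
```

```bash
cat > bl.py <<'E'
from st import *
print(o["ft_force"],"tool z",M[:,2])
im,d=ctrl.read_camera("top");C=cloud("top",d);ims,ds=ctrl.read_camera("side");S=cloud("side",ds)
t=np.array(o["tcp_pos"])
for n,c,i in(("top",C,im),("side",S,ims)):
    hsv=cv2.cvtColor(i,cv2.COLOR_BGR2HSV)
    k=(abs(c[...,0]-t[0])<90)&(abs(c[...,1]-t[1])<90)&(c[...,2]<t[2]-40)&(c[...,2]>t[2]-125)&(hsv[...,1]<70)&(hsv[...,2]>85)
    print(n,k.sum()); 
    if k.sum()>20:
        q=c[k];print(cv2.minAreaRect(q[:,:2].astype(np.float32)),np.percentile(q[:,2],[2,50,98]))
s=proj("side",t)[0];u=proj("top",t)[0]
f=lambda i,p:cv2.resize(i[max(0,int(p[1])-50):int(p[1])+70,max(0,int(p[0])-60):int(p[0])+60],(390,390),interpolation=2)
import time;cv2.imwrite("pics/bl_%d.png"%(o["time_s"]*100),np.hstack([f(im,u),f(ims,s)]));print("pics/bl_%d.png"%(o["time_s"]*100))
E
python3 bl.py
```

```text
yaw 8.378245131886693 [577.  -35.4 294.7] [-0.12 -0.08  1.66  0.04  1.59 -0.27]
[ 0.08523426 -0.80521971 -0.85743991] tool z [-0.01773654  0.04587135 -0.99878988]
top 160
((568.0429077148438, 5.111344337463379), (53.87527084350586, 25.860946655273438), 1.1437046527862549) [205.3107235  220.84937938 226.98977007]
side 550
((577.6007080078125, -48.183753967285156), (84.88245391845703, 86.12763977050781), 4.668223857879639) [184.88937081 233.39690435 250.03514506]
pics/bl_1310.png
```

Emit:
jog_arm --rows '[[[0.1,0,-2.5],0],[[0.1,0,-5.5],0],[[0.1,0,-8.5],0],[[0.1,0,-11],0],[[0.1,0,-12.5],0],[[0.1,0,-13.2],0],[[0.1,0,-13.5],0],[[0.1,0,-13.7],0],[[0.1,0,-13.8],0]]'

```text
time_s: 13.95
tcp_pos: [578.6, -35.7, 158.4]
tcp_rot: [-2.027, -2.345, -0.038]
ft_force: [-0.7, -0.8, 0.3]
width: 54.6
grip_force: 30.0
```

Emit:
jog_arm --rows '[[[0,0,-0.1],0],[[0,0,-0.1],0]]'

```text
time_s: 14.12
tcp_pos: [578.5, -35.4, 157.2]
tcp_rot: [-2.027, -2.345, -0.038]
ft_force: [0.4, 0.5, -0.8]
width: 55.1
grip_force: 30.0
```

Emit:
jog_arm --rows '[[[-0.1,0,-0.1],0],[[-0.1,0,-0.15],0],[[-0.1,0,-0.15],0]]'

```text
time_s: 14.37
tcp_pos: [577.3, -35.4, 155.7]
tcp_rot: [-2.026, -2.345, -0.038]
ft_force: [-3.0, 0.5, 4.4]
width: 54.8
grip_force: 30.0
```

Emit:
jog_arm --rows '[[[0,0,0],0],[[0,0,0],0],[[0,0,0],0],[[0,0,0],0],[[0,0,0],0],[[0,0,1],0],[[0,0,3.5],0],[[0,0,6.5],0],[[0,0,10],0],[[0,0,13],0],[[0,0,14.5],0],[[0,0,14.5],-5]]' --jaw 0

```text
time_s: 15.37
tcp_pos: [577.9, -35.4, 304.7]
tcp_rot: [-2.128, -2.26, -0.045]
ft_force: [0.1, -0.6, -1.4]
width: 92.7
grip_force: 0.0
```

Emit:
jog_arm --rows '[[[0,2,0],-7],[[-0.5,4,0],-14],[[-1,7,0],-21],[[-1.5,10,0],-28],[[-2,13,0],-35],[[-2.5,16,0],-42],[[-3,19,0],-49],[[-3.3,21,0],-56],[[-3.6,23,0],-63],[[-3.7,25,0],-70],[[-3.7,25,0],-77],[[-3.7,25,0],-84]]'

```text
time_s: 16.37
tcp_pos: [539.9, 215.7, 299.7]
tcp_rot: [-3.117, -0.248, -0.073]
ft_force: [0.1, -0.4, -0.4]
width: 92.8
grip_force: 0.0
```

```bash
python3 - <<'E'
from st import *
print("toolz",M[:,2],o["time_s"])
im,d=ctrl.read_camera("top");C=cloud("top",d);ims,ds=ctrl.read_camera("side");S=cloud("side",ds)
c0=np.array([577,-30.8]);e=np.deg2rad(8.4);ex=np.array([np.cos(e),np.sin(e)]);ey=np.array([-np.sin(e),np.cos(e)])
for n,c in(("top",C),("side",S)):
    X=(c[...,:2]-c0)@ex;Y=(c[...,:2]-c0)@ey
    k=(abs(X)<60)&(abs(Y)<90)&(c[...,2]>50)&(c[...,2]<115);q=c[k]
    hi=c[k&(c[...,2]>96)&(c[...,2]<108)]
    r=cv2.minAreaRect(q[:,:2].astype(np.float32));r2=cv2.minAreaRect(hi[:,:2].astype(np.float32))
    print(n,k.sum(),r,"err",(np.array(r[0])-c0)@ex,(np.array(r[0])-c0)@ey,"hi",r2,np.median(hi[:,2]),hi[:,2].std())
    h=c[(c[...,2]>156)&(c[...,2]<170)&(c[...,0]>480)&(c[...,0]<600)&(c[...,1]>180)&(c[...,1]<250)];print("handle",cv2.minAreaRect(h[:,:2].astype(np.float32)) if len(h)>4 else 0)
cv2.imwrite("pics/crop4.png",np.hstack([cv2.resize(im[110:230,200:330],(390,360),interpolation=2),cv2.resize(ims[120:250,210:350],(390,360),interpolation=2)]))
E
```

```text
yaw -80.90054724664724 [539.9 215.7 299.7] [ 0.34 -0.11  1.67  0.    1.53  1.75]
toolz [ 0.04522244  0.01706043 -0.99883125] 16.3667
top 666 ((574.9427490234375, -50.325782775878906), (65.4708480834961, 150.4149932861328), 1.7857136726379395) err -4.887566956026533 -19.015787226453032 hi ((576.2745361328125, -66.68191528320312), (120.06729125976562, 62.659969329833984), 89.6387939453125) 101.90445117141371 2.498093259791659
handle ((516.2931518554688, 216.3591766357422), (30.199687957763672, 6.696779251098633), 13.223127365112305)
side 373 ((594.076171875, -56.445037841796875), (140.37245178222656, 109.28546905517578), 87.51351928710938) err 13.146679593330877 -27.86446531843079 hi ((582.9150390625, -61.1495361328125), (110.64998626708984, 117.35872650146484), 8.61611557006836) 102.61831558222727 2.2372649264465436
handle ((544.090576171875, 211.48760986328125), (78.48481750488281, 27.531211853027344), 7.556912422180176)
```

View pics/crop4.png

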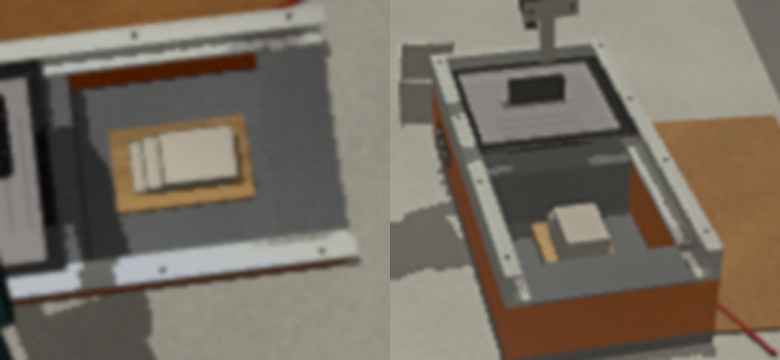

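The crop shows the blank flat on the board and lengthwise along it, close to centred, with the door still fully open. I'll check the offset numerically with colour segmentation.

```bash
python3 - <<'E'
from h import *
im,d=ctrl.read_camera("top");C=cloud("top",d)
c0=np.array([577,-30.8]);e=np.deg2rad(8.4);ex=np.array([np.cos(e),np.sin(e)]);ey=np.array([-np.sin(e),np.cos(e)])
X=(C[...,:2]-c0)@ex;Y=(C[...,:2]-c0)@ey;Z=C[...,2]
k=((abs(X)<40)&(abs(Y)<70)&(Z>58)&(Z<112)).astype(np.uint8)
n,l,s,_=cv2.connectedComponentsWithStats(k);i=1+np.argmax(s[1:,4]);k=l==i
r=cv2.minAreaRect(C[k][:,:2].astype(np.float32));print(s[i],r,(np.array(r[0])-c0)@ex,(np.array(r[0])-c0)@ey)
h=k&(Z>94);r=cv2.minAreaRect(C[h][:,:2].astype(np.float32));print(r,"centre should be v=-16:",(np.array(r[0])-c0)@ex,(np.array(r[0])-c0)@ey)
p=C[h];A=np.c_[p[:,:2]-p[:,:2].mean(0),np.ones(len(p))];print("slope",np.linalg.lstsq(A,p[:,2],rcond=None)[0])
E
```

```text
[243 152  37  23 650] ((574.658203125, -31.453060150146484), (55.57906723022461, 109.81835174560547), 8.485633850097656) -2.412075862423507 -0.30395755852258005
((577.008544921875, -47.2809944152832), (55.547752380371094, 77.82280731201172), 8.57547664642334) centre should be v=-16: -2.399140323106495 -16.305440062823525
slope [-7.14650328e-04  1.92950394e-03  1.01810837e+02]
```

Emit:
jog_arm --rows '[[[-0.2,-0.2,-2.5],-0.7],[[-0.2,-0.2,-5],-0.7],[[-0.2,-0.2,-7],-0.7],[[-0.2,-0.2,-8],-0.7],[[-0.2,-0.2,-8.2],-0.7]]'

```text
time_s: 16.93
tcp_pos: [537.8, 212.2, 216.0]
tcp_rot: [-3.119, -0.24, -0.069]
ft_force: [-0.5, 0.1, -0.3]
width: 92.9
grip_force: 0.0
```

Emit:
jog_arm --rows '[[[0,0,0],0],[[0,0,0],0],[[0,0,0],0],[[0,0,0],0],[[0,0,0],0],[[0,0,0],0],[[0,0,0],0],[[0,0,0],0],[[0,0,0],0],[[0,0,0],0],[[0,0,0],0],[[0,0,0],0]]' --jaw 1

```text
time_s: 17.93
tcp_pos: [538.2, 212.7, 217.9]
tcp_rot: [-3.118, -0.235, -0.073]
ft_force: [-0.5, -4.2, 1.8]
width: 17.9
grip_force: 30.4
```

Emit:
jog_arm --rows '[[[0,0,0],0],[[0,0,0],0],[[0,0,0],0],[[0,0,0],0]]'

```text
time_s: 18.27
tcp_pos: [538.3, 212.7, 218.0]
tcp_rot: [-3.119, -0.236, -0.074]
ft_force: [-1.1, 0.4, 1.3]
width: 17.8
grip_force: 30.0
```

Emit:
jog_arm --rows '[[[0.1,-0.8,0],0],[[0.4,-2.4,0],0],[[0.7,-4.5,0],0],[[1.0,-6.8,0],0],[[1.35,-9.1,0],0],[[1.7,-11.4,0],0],[[2.0,-13.7,0],0],[[2.3,-15.7,0],0],[[2.6,-17.3,0],0],[[2.75,-18.5,0],0],[[2.8,-19.1,0],0],[[2.85,-19.3,0],0]]'

```text
time_s: 19.27
tcp_pos: [566.8, 19.1, 218.0]
tcp_rot: [-3.118, -0.234, -0.074]
ft_force: [-0.5, 4.0, 2.9]
width: 17.8
grip_force: 30.0
```

Emit:
jog_arm --rows '[[[0.03,-0.2,0],0],[[0.06,-0.4,0],0],[[0.09,-0.6,0],0],[[0.12,-0.8,0],0],[[0.15,-1.0,0],0],[[0.18,-1.2,0],0]]'

```text
time_s: 19.77
tcp_pos: [568.6, 7.7, 218.0]
tcp_rot: [-3.118, -0.236, -0.074]
ft_force: [-0.4, 4.7, 3.3]
width: 17.9
grip_force: 30.0
```

Emit:
jog_arm --rows '[[[0.02,-0.15,0],0],[[0.04,-0.3,0],0],[[0.07,-0.45,0],0],[[0.09,-0.6,0],0]]'

```text
time_s: 20.1
tcp_pos: [569.5, 1.5, 218.0]
tcp_rot: [-3.119, -0.235, -0.074]
ft_force: [-0.8, 4.2, 3.4]
width: 17.9
grip_force: 30.0
```

Emit:
jog_arm --rows '[[[0.02,-0.15,0],0],[[0.04,-0.3,0],0],[[0.06,-0.4,0],0]]'

```text
time_s: 20.35
tcp_pos: [570.1, -2.5, 217.9]
tcp_rot: [-3.119, -0.235, -0.074]
ft_force: [-0.7, 4.5, 3.0]
width: 17.5
grip_force: 30.0
```

Emit:
jog_arm --rows '[[[0.02,-0.15,0],0],[[0.04,-0.3,0],0],[[0.06,-0.4,0],0]]'

```text
time_s: 20.6
tcp_pos: [570.7, -6.5, 217.9]
tcp_rot: [-3.119, -0.236, -0.074]
ft_force: [-0.6, 4.4, 2.5]
width: 17.8
grip_force: 30.0
```

Emit:
jog_arm --rows '[[[0.02,-0.1,0],0],[[0.03,-0.2,0],0],[[0.04,-0.3,0],0]]'

```text
time_s: 20.85
tcp_pos: [571.1, -9.5, 217.9]
tcp_rot: [-3.119, -0.235, -0.074]
ft_force: [-0.6, 3.8, 3.1]
width: 17.8
grip_force: 30.0
```

Emit:
jog_arm --rows '[[[0.02,-0.1,0],0],[[0.03,-0.2,0],0],[[0.04,-0.3,0],0]]'

```text
time_s: 21.1
tcp_pos: [571.5, -12.4, 218.0]
tcp_rot: [-3.118, -0.235, -0.074]
ft_force: [2.4, 8.9, 3.3]
width: 17.8
grip_force: 30.0
```

Emit:
jog_arm --rows '[[[0.02,-0.1,0],0],[[0.03,-0.2,0],0],[[0.04,-0.3,0],0]]'

```text
time_s: 21.35
tcp_pos: [572.0, -13.4, 218.5]
tcp_rot: [-3.113, -0.236, -0.075]
ft_force: [-3.2, 31.4, 10.4]
width: 17.7
grip_force: 30.0
```

Emit:
jog_arm --rows '[[[-0.04,0.3,0],0],[[-0.04,0.35,0],0],[[-0.04,0.35,0],0]]'

```text
time_s: 21.6
tcp_pos: [571.5, -11.9, 217.9]
tcp_rot: [-3.119, -0.236, -0.074]
ft_force: [-0.2, 4.3, 2.3]
width: 17.7
grip_force: 30.0
```

Emit:
jog_arm --rows '[[[0,0,0.2],0],[[0,0,0.5],0],[[0,0,0.8],0],[[0,0,1.0],0],[[0,0,1.05],0],[[0,0,1.05],0]]'

```text
time_s: 22.1
tcp_pos: [571.5, -11.9, 228.5]
tcp_rot: [-3.119, -0.235, -0.074]
ft_force: [0.7, -0.6, -3.9]
width: 18.2
grip_force: 30.0
```

Emit:
jog_arm --rows '[[[0.05,-0.3,0],0],[[0.1,-0.7,0],0],[[0.17,-1.1,0],0],[[0.23,-1.5,0],0],[[0.28,-1.9,0],0],[[0.31,-2.07,0],0],[[0.31,-2.07,0],0]]'

```text
time_s: 22.68
tcp_pos: [574.6, -33.0, 228.4]
tcp_rot: [-3.119, -0.235, -0.074]
ft_force: [0.1, 0.0, -3.8]
width: 17.8
grip_force: 30.0
```

```bash
python3 - <<'E'
from h import *
from scipy.spatial.transform import Rotation as R
o=ctrl.get_obs();print(o["ft_force"],o["moment"],o["tcp_pos"])
for cam in("top","side"):
    im,d=ctrl.read_camera(cam);C=cloud(cam,d)
    c=np.array([577,-30.8]);e=np.deg2rad(8.4);X=C[...,0]*np.cos(e)+C[...,1]*np.sin(e)-567.3;Y=-C[...,0]*np.sin(e)+C[...,1]*np.cos(e)-4;Z=C[...,2]
    for y0,y1 in((-220,-195),(-195,-160),(-40,0)):
        k=(abs(X)<90)&(Y>y0)&(Y<y1)&(Z>118)&(Z<150);print(cam,y0,k.sum(),np.median(Z[k]) if k.any() else 0)
E
```

```text
[ 0.12201572  0.04588105 -3.84469204] [-0.05832623  0.2279324  -0.03416617] [574.63164369 -33.04408427 228.41633679]
top -220 48 138.2396077477968
top -195 100 138.34394125588653
top -40 258 139.23631559288867
side -220 235 138.80751825961866
side -195 325 139.0429536756257
side -40 133 140.11129395341382
```

Emit:
jog_arm --rows '[[[0,0,-0.2],0],[[0,0,-0.5],0],[[0,0,-0.8],0],[[0,0,-1.0],0],[[0,0,-1.15],0],[[0,0,-1.25],0],[[0,0,-1.25],0]]'

```text
time_s: 23.37
tcp_pos: [574.6, -32.6, 216.4]
tcp_rot: [-3.119, -0.235, -0.074]
ft_force: [-3.5, -2.1, 3.6]
width: 17.4
grip_force: 30.0
```

Emit:
jog_arm --rows '[[[0,0,0],0],[[0,0,0],0],[[0,0,0],0],[[0,0,0],0],[[0,0,0],0],[[0,0,0],0]]' --jaw 0.4

```text
time_s: 23.87
tcp_pos: [574.6, -32.5, 215.9]
tcp_rot: [-3.119, -0.236, -0.074]
ft_force: [0.2, 0.4, -0.6]
width: 52.9
grip_force: 0.0
```

Emit:
jog_arm --rows '[[[0,0,2],0],[[0,0,5],0],[[0,0,8.5],0],[[0,0,10],0],[[-1,4,10],0],[[-2,8,10],0],[[-3,12,10],0],[[-5,16,10],0],[[-7,20,10],0],[[-9,24,10],0],[[-10,26,10],0],[[-10,26,10],0]]'

```text
time_s: 24.87
tcp_pos: [472.3, 231.3, 316.1]
tcp_rot: [-3.117, -0.242, -0.074]
ft_force: [0.5, 0.1, 0.2]
width: 55.7
grip_force: 0.0
```

```bash
python3 - <<'E'
from h import *
print(ctrl.get_obs()["time_s"]);I=[]
for cam in("top","side"):
    im,d=ctrl.read_camera(cam);C=cloud(cam,d);I.append(im)
    e=np.deg2rad(8.4);X=C[...,0]*np.cos(e)+C[...,1]*np.sin(e)-567.3;Y=-C[...,0]*np.sin(e)+C[...,1]*np.cos(e)-4;Z=C[...,2]
    for y0,y1 in((-222,-205),(-205,-180),(-100,-60),(-60,-30),(-20,-8)):
        k=(abs(X)<90)&(Y>y0)&(Y<y1)&(Z>112)&(Z<140);print(cam,y0,k.sum(),np.median(Z[k]) if k.any() else 0)
    k=(abs(X)<40)&(Z>148)&(Z<170)&(abs(Y+117)<40);print("handle Y",np.median(Y[k]),np.median(Z[k]))
cv2.imwrite("pics/end.png",np.hstack([cv2.resize(I[0][100:230,120:330],(400,300),interpolation=2),cv2.resize(I[1][120:260,210:370],(390,300),interpolation=2)]))
E
```

```text
24.8667
top -222 316 123.61551479550354
top -205 468 123.66920274469241
top -100 756 126.6106530327373
top -60 568 127.17198651420969
top -20 207 128.22799967118908
handle Y -121.35835914565529 161.02812211527174
side -222 167 124.56558106400213
side -205 243 124.60067210245874
side -100 181 127.6287287820752
side -60 240 128.38171811729933
side -20 74 128.85138459980493
handle Y -126.65765117371217 159.49892995957114
```

View pics/end.png

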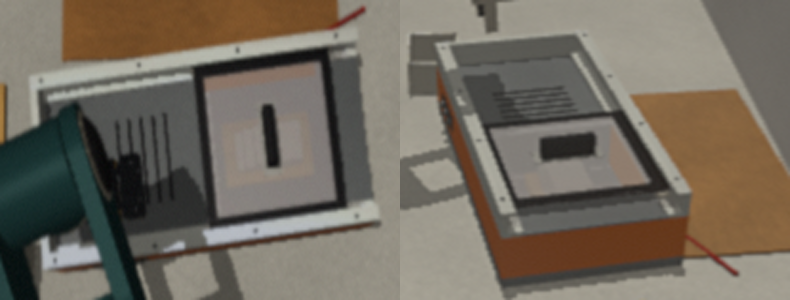

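The final picture shows the door shut, its leading edge about 5 mm lower (123.6 mm) than its rear (128.2 mm), so it is seated in the pockets. The blank shows on the board under the panel, and the arm is clear.

```bash
python3 -c "
from rig import ctrl
print(ctrl.close_job())"
```

```text
the job is handed in; nothing more can be done
None
```

I opened the door to its stop, laid the blank flat and lengthwise within about 2.5 mm of the bed's centre, then shut the door with its leading edge down in the catch pockets, without going near the tape, tub or rule, and handed the job in at about 25 s of the 69 s limit (verdict not shown).

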